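# Load a thick cell into a spring-contact test dock

## Task

Take the thick battery cell from the rack and load it into the test dock: put its flat end in under the hood against the spring contact, push the spring back, then tip the nub end down behind the fixed contact so that the cell lies level and fully home in the saddles, and let go. Work gently: push on the spring with no more than 18 N while the nub end is still up, and never load the dock with more than 40 N through the cell. Leave everything else on the bench where it is.

Things in the scene. Friction and masses are not known exactly. Their poses are not given: they have to be found in the camera images.
- cell: The thick battery cell: grey cylinder 32 mm across, 70 mm long, about 145 g, lying level in the rack, axis 34 mm above the bench, middle 36 mm free for fingers. Origin: middle of the cylinder, on its axis; x runs along it from the flat end to the nub end (nub 11 mm across, 2.5 mm proud, 72.5 mm overall). At the start the nub points roughly away from the robot.
- cell_flat (a point): centre of the cell's flat end (35 mm from its origin)
- cell_nub (a point): tip of the nub at the cell's other end (37.5 mm from its origin)
- rack: The cell rack: aluminium plate 110 x 150 mm, 6 mm thick, fixed, with two pairs of low V saddles along its x axis: the wide pair (thick cell) at y = -30 mm, the narrow pair (slim cell) at y = +50 mm. Origin on the bench.
- dock: Cell test dock, fixed: grey plate 190 x 90 x 8 mm. Origin on the bench; x runs along the bay from the spring end (nearer the robot) to the fixed contact, z up. On it is clipped a white holder, up to 12 mm to -x or +x of the nominal places below; this offset is NOT measured: find it by feel or sight. Over 40 N between cell and dock (all contacts added; seated it has 10.5 N at each end) harms it.
- bay_nominal (a point): Nominal middle of the seated cell, on its axis, 40 mm above the bench (axes as the dock's). Two open white V saddles, 37 mm wide, at x -40 to -20 and +18 to +34 mm from here, carry the cell; between them fingers have room down to 15 mm above the bench. Rubbing at the cell's ends may hold it up a little when let go: check that it is home.
- spring_nominal (a point): Nominal centre of the free face of the brass spring plunger under the hood: 12 mm across, on the seated cell's axis line, 32 mm towards -x of the bay's middle. It moves 6 mm to -x, then a hard stop; 1.5 N to start plus 3 N per mm (19.5 N at the stop). The seated cell holds it 3 mm in (10.5 N); a level push of 12 to 15 N leaves 0.5 to 1.5 mm spare at the fixed contact.
- hood_nominal (a point): Nominal middle of the lower edge of the hood's lip: 29 mm towards -x of the bay's middle, 72 mm above the bench; roof 4 mm thick. 44 mm wide inside, 52 outside, back wall 27 mm behind the lip. Roof and fixed contact bar a level entry: flat end low under the roof, nub end raised 0.6 to 0.7 rad, push, tip down slowly. Raised, the contact force is up to 1.3 x the level push.
- stop_nominal (a point): Nominal middle of the upper inner edge of the fixed contact, an upright steel plate 36 mm wide and 3 mm thick (plastic backing behind it), 37.5 mm towards +x of the bay's middle; its top is 45 mm above the bench. The nub bears on its inner face.
- slim_cell: the slim cell: grey cylinder 18 mm across, 65 mm long, lying in the rack's small saddles 80 mm beside the big cell; origin at its middle. Leave it.
- screwdriver: a screwdriver lying on the bench between dock and rack; origin at its middle on the bench. Leave it.
- tape: a roll of tape, 84 mm across, 25 mm high, flat on the bench; origin under its centre. Leave it.
- bowl: a clear plastic bowl, 150 mm across, 85 mm high; origin under its centre. Leave it.
- oil: a small white oil bottle, 36 mm across, 90 mm high, upright; origin under its centre. Leave it.
- mug: a white mug, 80 mm high; origin under its centre. Leave it.
- spool: a small steel spool, 44 mm across, 28 mm high, upright; origin under its centre. Leave it.
Not all that is in view belongs to the job. Leave any purple look-alike of the cell alone.

How it is judged:
On the way, in this order (a step that is already met when the one before it is completed fails the run):
1. the thick cell is lifted clear of the rack (height (world z) of cell above 0.06 m and contact force between cell and rack below 0.1 N), for 0.1 s.
2. the flat end is in under the hood and pressed against the spring contact (over 4 N) with the nub end still raised (angle between cell's own x axis and vertical below 1.45 rad and x of cell_flat in the frame of dock below -0.012 m and z of cell_flat in the frame of dock below 0.055 m and x of cell_nub in the frame of dock above 0 m and contact force between cell and dock above 4 N), for 0.1 s.
At the end, for the whole second after the job is handed in: The thick cell lies level in the dock's saddles (axis height 37 to 43 mm above the bench, within 3.5 mm sideways and 0.06 rad of the bay), flat end at the spring, nub end at the fixed contact, held by the spring (over 3 N), released and at rest (z of cell in the frame of dock between 0.037 and 0.043 m and y of cell in the frame of dock between -0.0035 and 0.0035 m and x of cell_flat in the frame of dock below -0.019 m and x of cell_nub in the frame of dock above 0.022 m and angle between the x axis of cell and the x axis of dock, either way round below 0.06 rad and contact force between cell and dock above 3 N and linear speed of cell below 0.01 m/s); the robot touches nothing.
It fails at once if with the nub end still up (over about 0.22 rad), the cell is pressed against the dock with more than 18 N (angle between cell's own x axis and vertical below 1.35 rad and contact force between cell and dock above 18 N).
It fails at once if the cell is pressed against the dock with more than 40 N (contact force between cell and dock above 40 N).
It fails at once if something else on the bench is moved by more than 20 mm (distance of any of slim_cell, screwdriver, tape, bowl, oil, mug, spool from where it was at the start of the episode above 0.02 m).
It also fails if it takes over 72 s, if anything falls off the work surface, if the arm or the gripper's body presses on something with over 40 N, if the wrist force passes 120 N, or if a joint passes its speed limit or range.

## Robot

A 7-joint arm with a two-finger parallel gripper is mounted at the origin on the work surface. World frame = base frame: x ahead of the robot, y to its left, z up, the work surface at z = 0. Lengths are in m, angles in rad, forces in N, time in s.
With the tool pointing down it reaches from about 0.425 to 0.875 m from the base axis. Payload 8.4 kg.
Tool frame: the origin (TCP) lies midway between the tips of the shut fingers; the grasp point (between the pads) lies 19 mm behind it; z points along the fingers, y is the line along which they close (so a half turn about z gives the same grasp; the last joint's range is limited). The gripper opens to 87 mm and grips with 3 to 60 N. Pads are 19 mm wide; open, the fingers measure 117 mm over their backs; the gripper's body (75 mm by 190 mm) begins 51 mm behind the grasp point.
Start: joints at [-1.406, 0.333, 0.04, 1.465, -0.013, 1.343, -0.059], TCP at [0.169, 0.627, 0.223] pointing down, gripper open.
Joint ranges: [-2.58, 2.58], [-0.38, 2.09], [-1.3, 1.39], [0.25, 2.4], [-1.5, 4.64], [0.08, 2.09], [-2.65, 2.65]. Speed limits (rad/s): [2.22, 2.22, 2.79, 2.79, 3.14, 3.14, 3.14].

## Interface

Orientations are given as a unit quaternion [x, y, z, w].
In Python, from rig import ctrl, viewer, cut_out, place_of gives the robot as it stands.
- The arm moves only by the shell command python3 -m pendant 'ROWS' [OPENING] [FORCE]. ROWS is JSON, a list of rows, each a list of 4 numbers: the shift along the tool's x, y, z in m, then the turn about the tool's z in degrees. In form: [[x, y, z, roll], ...]. A call has exactly 10 rows; each row is the pose to reach, as a shift and turn from the pose commanded when the call began, along the tool's axes at that moment; what a row does not reach only later rows make up. A row lasts 1/8 s, in which the tool goes at most 62.5 mm and 10.7 degrees, less where a joint would pass 70% of its speed; a pose out of reach is approached as far as the arm can. A call with a gripper value outside its range is refused whole. OPENING is the opening, from 0 (shut) to 1 (fully open), set as the call begins (- or left out, the last holds). The fingers move at their own pace and stop on an object; FORCE is the grip in N (left out, the last holds). Time passes only in rows, so rows that repeat a pose let the fingers close, or fill a call up. It gives the time, the measured TCP pose, the force, the opening and the grip force at its end, in the units of the state.
- ctrl.observe(): the state, without advancing time (a new reading comes with each control period).
- viewer.get_image(name): name is "scene" or "top" or "wrist"; returns a dict with "frame" (420x560x3 uint8, blue, green, red), "mtx" (3x3 intrinsics, pixels), "camera_from_world" (4x4, takes a point from world to camera coordinates); the wrist camera has in their place "hand_eye" (4x4, takes a point from camera to tool coordinates, whose origin is the TCP and whose axes are the flange's). Camera axes: x right, y down, z forward; pixel columns grow to the right and rows downward; lengths in m; the calibration is good to about 2 mm. A picture is of the moment at which its call begins: read the wrist's pose just before it. There is no depth.
- ctrl.finish_job(): hands the job in; it is judged then, once.
Trained networks look in a picture, given as the dict that the camera call returned (one of the last four; its "shot" number tells which), for a name from the list of things; names that differ only in an ending like _2 or _b are one class to them, and where a whole thing is asked for, a point or a joint stands for the part that bears it (a point fixed in the world has none). Each returns a list of dicts, best first, with "score" (0 to 1); they miss things now and then, are a little off and sometimes report something else, mostly with a low value. They report only what shows in the picture. A call takes as long as a camera call. They do not tell look-alikes from the thing itself.
- cut_out(picture, thing): "pixels" (420x560 bool, what is visible of it) and "bbox" ([left, top, width, height] in pixels, round what is visible of it).
- place_of(picture, thing): "at" ([row, column] in pixels: a listed point, or the origin of a listed thing).
The state is a dict: "time_s": time; "joints": joint angles; "joint_vel": joint speeds; "tau": joint torques, N m; "tool_pos": TCP position; "tcp_rot": TCP orientation; "force": force on the tool from outside, world axes, zero at the start; "wrist_torque": the same for the moment, N m; "opening": finger opening in m; "gripper_force": force on a finger pad.
Only numpy, scipy, OpenCV 4.12 (cv2) and the standard library are available. Lean on these libraries where they do the work, as an engineer would, in place of code of your own. Each camera call takes 0.05 s, during which the arm holds its last target. There are 200 camera calls.

## Working session

There is one attempt and no reset: what is moved stays moved. The work goes in short steps, Python scripts to look and compute and a shell command to move; the robot and the scene stay as the last step left them, time stands still between calls to the robot, and variables do not carry over. Pictures are saved under pics/ and viewed, at most 10 in all, crops included, and the job is handed in when it is done.

```bash
ls; mkdir -p pics; cat > h.py <<'E'
import numpy as np, cv2
from scipy.spatial.transform import Rotation as R
from rig import ctrl, viewer, cut_out, place_of
def ray(p,px,st=None):
    "px=(row,col) -> origin, dir in world"
    d=np.linalg.inv(p["mtx"])@[px[1],px[0],1.]
    if "camera_from_world" in p: T=np.linalg.inv(p["camera_from_world"])
    else:
        T=np.eye(4);T[:3,:3]=R.from_quat(st["tcp_rot"]).as_matrix();T[:3,3]=st["tool_pos"];T=T@p["hand_eye"]
    return T[:3,3],T[:3,:3]@d
def atz(p,px,z,st=None):
    o,d=ray(p,px,st);return o+d*(z-o[2])/d[2]
def proj(p,X,st=None):
    if "camera_from_world" in p: T=np.array(p["camera_from_world"])
    else:
        T=np.eye(4);T[:3,:3]=R.from_quat(st["tcp_rot"]).as_matrix();T[:3,3]=st["tool_pos"];T=np.linalg.inv(T@p["hand_eye"])
    c=np.array(p["mtx"])@(T@np.r_[X,1])[:3];return c[1]/c[2],c[0]/c[2]
def tri(a,b):
    "least-squares meeting point of rays and gap"
    A=np.zeros((3,3));v=np.zeros(3)
    for o,d in (a,b):
        d=d/np.linalg.norm(d);P=np.eye(3)-np.outer(d,d);A+=P;v+=P@o
    x=np.linalg.solve(A,v)
    return x,[round(float(np.linalg.norm(np.cross(x-o,d/np.linalg.norm(d))))*1000,1) for o,d in (a,b)]
E
cat > a.py <<'E'
from h import *
np.set_printoptions(precision=4,suppress=True)
st=ctrl.observe();print(st)
ps={n:viewer.get_image(n) for n in ("scene","top")}
cv2.imwrite("pics/s.png",ps["scene"]["frame"]);cv2.imwrite("pics/t.png",ps["top"]["frame"])
Z=dict(cell=.034,cell_flat=.034,cell_nub=.034,rack=0,dock=0,bay_nominal=.04,spring_nominal=.04,hood_nominal=.072,stop_nominal=.045,slim_cell=.03,screwdriver=0)
for t,z in Z.items():
    rs={}
    for n,p in ps.items():
        for r in place_of(p,t)[:3]:
            print(t,n,round(r["score"],2),np.round(r["at"],1),atz(p,r["at"],z))
            rs.setdefault(n,ray(p,r["at"]))
    if len(rs)==2: print("   tri",*tri(rs["scene"],rs["top"]))
E
python3 a.py
```

```text
pics
{'time_s': 0.0, 'joints': array([-1.4062,  0.3339,  0.0399,  1.4663, -0.0134,  1.3433, -0.0585]), 'joint_vel': array([-0.0008, -0.0002, -0.0025,  0.0015, -0.0011,  0.0014, -0.0016]), 'tau': array([ -0.0005, -65.6367,   1.335 , -40.3797,  -0.0597,   0.0451,
         0.0002]), 'tool_pos': array([0.1694, 0.6271, 0.2217]), 'tcp_rot': array([ 0.1315,  0.9913, -0.0008, -0.0001]), 'force': array([ 0.2439,  0.1696, -0.2845]), 'wrist_torque': array([-0.014 , -0.0048, -0.0261]), 'gripper_force': 0.0, 'opening': 0.08737309617384692}
cell scene 0.78 [149.5 192.3] [ 0.5824 -0.3489  0.034 ]
cell scene 0.6 [140.8 243. ] [ 0.4432 -0.2833  0.034 ]
cell scene 0.58 [158.7 214.3] [ 0.5685 -0.2617  0.034 ]
cell top 0.93 [231.  459.7] [ 0.559  -0.3632  0.034 ]
cell top 0.8 [227.3 413.4] [ 0.5679 -0.2611  0.034 ]
cell top 0.72 [290.1 433.9] [ 0.429  -0.3006  0.034 ]
   tri [ 0.5633 -0.3734  0.0152] [3.9, 3.9]
cell_flat scene 0.8 [143.5 253.2] [ 0.4324 -0.249   0.034 ]
cell_flat scene 0.76 [155.3 224.4] [ 0.5365 -0.2562  0.034 ]
cell_flat scene 0.59 [144.6 193.9] [ 0.562  -0.3696  0.034 ]
cell_flat top
[... 1590 characters left out ...]
nal top 0.62 [261.9 195.6] [0.4925 0.2191 0.072 ]
   tri [0.4935 0.2171 0.0746] [1.8, 1.8]
stop_nominal scene 0.85 [237.3 360.6] [0.5551 0.2373 0.045 ]
stop_nominal top 0.56 [241.2 187.2] [0.5387 0.2449 0.045 ]
stop_nominal top 0.5 [243.4 417.3] [ 0.5313 -0.2652  0.045 ]
stop_nominal top 0.33 [229.6 397.3] [ 0.5621 -0.2224  0.045 ]
   tri [0.544  0.2397 0.04  ] [8.1, 8.1]
slim_cell scene 0.55 [173.6 236.1] [ 0.5704 -0.1637  0.03  ]
slim_cell top 0.61 [233.1 378.9] [ 0.5556 -0.1848  0.03  ]
   tri [ 0.5553 -0.1867  0.0127] [2.1, 2.1]
screwdriver scene 0.67 [207.4 278. ] [ 0.5674 -0.0051  0.    ]
screwdriver top 0.82 [225.1 295.1] [0.5775 0.0032 0.    ]
   tri [0.5764 0.0035 0.0097] [0.4, 0.4]
```

```bash
python3 - <<'E'
import cv2,numpy as np
t=cv2.imread("pics/t.png");s=cv2.imread("pics/s.png")
cv2.imwrite("pics/st.png",np.hstack([cv2.resize(t[180:330,150:500],None,fx=2.2,fy=2.2)]))
cv2.imwrite("pics/s2.png",s)
E
```

```text
(no output)
```

View pics/st.png

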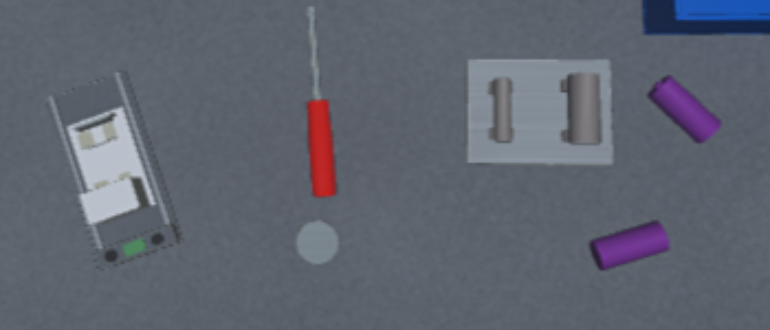

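View pics/s2.png

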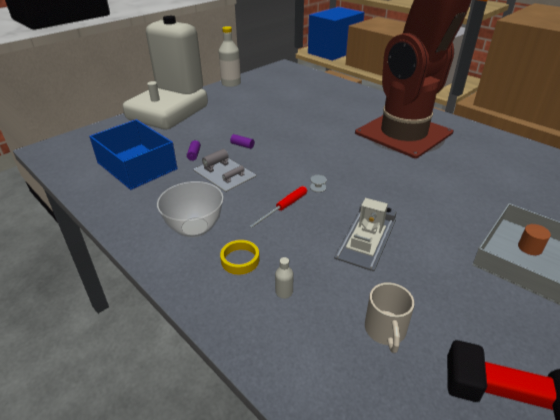

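Candidates in the top view for the cell: grey thick cell in the rack (row 229, col 415), slim cell (232, 379), and the purple look-alikes (229, 460) and (290, 434). I choose the grey thick one in the rack. First I swing over the dock for a wrist look.

```bash
python3 -m pendant '[[-0.05,-0.036,-0.005,-4],[-0.1,-0.072,-0.01,-8],[-0.15,-0.108,-0.015,-12],[-0.2,-0.144,-0.02,-16],[-0.25,-0.18,-0.025,-20],[-0.3,-0.216,-0.03,-24],[-0.35,-0.252,-0.035,-28],[-0.4,-0.288,-0.04,-32],[-0.427,-0.311,-0.04,-32.5],[-0.427,-0.311,-0.04,-32.5]]' 0.6 10
cat > w.py <<'E'
from h import *
import sys
np.set_printoptions(precision=4,suppress=True)
def look(name,Z):
    st=ctrl.observe();p=viewer.get_image("wrist");cv2.imwrite(f"pics/{name}.png",p["frame"])
    print(st["tool_pos"],st["tcp_rot"],st["force"])
    for t,z in Z.items():
        for r in place_of(p,t)[:3]: print(t,round(r["score"],2),np.round(r["at"],1),atz(p,r["at"],z,st))
    return st,p
E
python3 - <<'E'
from w import *
st,p=look("w1",dict(dock=0,bay_nominal=.04,spring_nominal=.04,hood_nominal=.072,stop_nominal=.045))
print(p["hand_eye"])
E
```

```text
time_s: 2.45
tool_pos: [0.5023, 0.2126, 0.2628]
tcp_rot: [-0.148, 0.989, -0.0, 0.0]
force: [-0.0, 0.2, 0.0]
opening: 0.0521
gripper_force: 0.0
[0.5023 0.2126 0.2628] [-0.1483  0.9889 -0.0003  0.0004] [-0.0156  0.1665  0.0057]
dock 0.7 [180.6 287.3] [0.5132 0.2248 0.    ]
bay_nominal 0.72 [191.2 286.8] [0.5169 0.2245 0.04  ]
spring_nominal 0.55 [163.3 286.3] [0.4877 0.2147 0.04  ]
stop_nominal 0.64 [225.4 288.7] [0.5524 0.2378 0.045 ]
[[ 0.0011 -0.9598 -0.2806  0.0761]
 [ 1.      0.0012 -0.0003 -0.0008]
 [ 0.0006 -0.2806  0.9598 -0.1629]
 [ 0.      0.      0.      1.    ]]
```

View pics/w1.png

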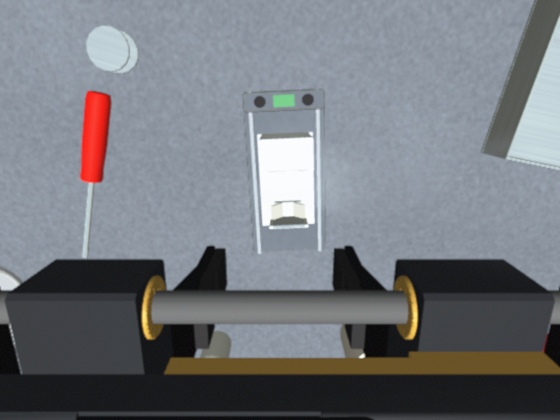

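The dock sits at cols 244–324, rows 90–253. The green rear block is at (100, 284), the white hood at rows 133–170, and the stop and saddle at rows 200–228. The fingers are at the bottom. I'll enlarge it with the nominal model overlaid.

```bash
cat > ov.py <<'E'
from h import *
def outline(x0,y0,yaw,off):
    "named dock-frame polylines -> world; bay nominal in dock frame at bx"
    c,s=np.cos(yaw),np.sin(yaw)
    W=lambda P:[np.array([x0+c*a-s*b,y0+s*a+c*b,z]) for a,b,z in P]  # origin = bay_nominal
    o=off
    return dict(roof=W([(o-29,-26,76),(o-29,26,76),(o-56,26,76),(o-56,-26,76),(o-29,-26,76)]) if 0 else W([(o-.029,-.026,.076),(o-.029,.026,.076),(o-.056,.026,.076),(o-.056,-.026,.076),(o-.029,-.026,.076)]),
     stop=W([(o+.0375,-.018,.045),(o+.0375,.018,.045),(o+.0405,.018,.045),(o+.0405,-.018,.045),(o+.0375,-.018,.045)]))
E
python3 - <<'E'
from ov import *
im=cv2.imread("pics/w1.png")
st=ctrl.observe();p=viewer.get_image("wrist")
f=4;x1,y1=200,70
im=p["frame"][70:270,200:370].copy()
im=np.clip((im.astype(float)/255)**1.6*255*1.0,0,255).astype(np.uint8)
big=cv2.resize(im,None,fx=f,fy=f,interpolation=cv2.INTER_CUBIC)[:600*2]
big=cv2.resize(big,(510,600))
cv2.imwrite("pics/w1c.png",big)
print(p["mtx"])
# plate segmentation by cut_out
r=cut_out(p,"dock");print([(q["score"],q["bbox"]) for q in r])
m=r[0]["pixels"].astype(np.uint8)
print(cv2.minAreaRect(np.argwhere(m)[:,::-1].astype(np.float32)))
t=viewer.get_image("top");r=cut_out(t,"dock");m=r[0]["pixels"].astype(np.uint8)
rc=cv2.boxPoints(cv2.minAreaRect(np.argwhere(m)[:,::-1].astype(np.float32)))
for c in rc: print(c,atz(t,c[::-1],.008))
E
```

```text
[[361.53892035   0.         279.29008995]
 [  0.         361.53892035 208.25479042]
 [  0.           0.           1.        ]]
[(0.72, [242.4, 87.9, 78.7, 164.2])]
((281.3851623535156, 172.0538330078125), (162.04335021972656, 80.58857727050781), 88.09085083007812)
[183.8272  271.74222] [0.47041735 0.2603111  0.008     ]
[222.9915 257.6431] [0.50240419 0.17007696 0.008     ]
[234.26064 288.9462 ] [0.43101732 0.14340453 0.008     ]
[195.09633 303.04532] [0.3993943  0.23288966 0.008     ]
```

View pics/w1c.png

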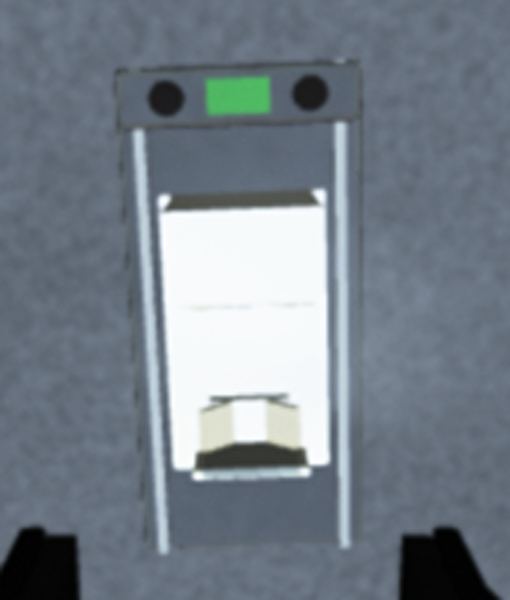

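```bash
python3 - <<'E'
from w import *
st=ctrl.observe();p=viewer.get_image("wrist")
P=lambda x,y,z:atz(p,(70+(y+.5)/3-.5,200+(x+.5)/3-.5),z,st)
L=[("rearL",118,69,.008),("rearR",359,62,.008),("railL1",138,130,.01),("railL2",163,552,.01),("railR1",341,122,.01),("railR2",345,548,.01),
("lipL",160+10,306,.076),("lipR",326,304,.076),("roofbackL",164,209,.076),("roofbackR",318,207,.076),("stopInL",196,469,.045),("stopInR",308,466,.045),("stopOutL",193,479,.045),("stopOutR",311,473,.045),("saddleL",199,405,.05),("saddleR",301,405,.05)]
D={n:P(x,y,z) for n,x,y,z in L}
a=(D["railL2"]+D["railR2"]-D["railL1"]-D["railR1"]);print("yaw rails",np.degrees(np.arctan2(a[1],a[0])))
b=D["rearL"]-D["rearR"];print("rear edge",np.degrees(np.arctan2(b[1],b[0])),np.linalg.norm(b))
b=D["stopInL"]-D["stopInR"];print("stop edge",np.degrees(np.arctan2(b[1],b[0])),np.linalg.norm(b))
yaw=np.arctan2(a[1],a[0]);u=np.array([np.cos(yaw),np.sin(yaw),0]);v=np.array([-u[1],u[0],0])
o=D["rearL"]*.5+D["rearR"]*.5
for n,q in D.items(): print(n,q,"rel rear mid x,y mm",np.round(1000*np.array([(q-o)@u,(q-o)@v]),1))
for t,z in dict(bay_nominal=.04,spring_nominal=.04,hood_nominal=.072,stop_nominal=.045,dock=0).items():
  for r in place_of(p,t)[:1]:
    q=atz(p,r["at"],z,st); print(t,r["score"],q,np.round(1000*np.array([(q-o)@u,(q-o)@v]),1))
E
```

```text
yaw rails 19.537504742702996
rear edge -70.92124003114161 0.08834752566136479
stop edge -70.87059657212882 0.04152738433896999
rearL [0.4315 0.1471 0.008 ] rel rear mid x,y mm [ -0.4 -44.2]
rearR [0.4026 0.2306 0.008 ] rel rear mid x,y mm [ 0.4 44.2]
railL1 [0.45   0.1602 0.01  ] rel rear mid x,y mm [ 21.5 -38. ]
railL2 [0.6095 0.2168 0.01  ] rel rear mid x,y mm [190.7 -38.1]
railR1 [0.4246 0.231  0.01  ] rel rear mid x,y mm [21.3 37.2]
railR2 [0.5851 0.2881 0.01  ] rel rear mid x,y mm [191.6  37.3]
lipL [0.4967 0.1907 0.076 ] rel rear mid x,y mm [ 75.7 -25. ]
lipR [0.4808 0.239  0.076 ] rel rear mid x,y mm [76.9 25.9]
roofbackL [0.4674 0.18   0.076 ] rel rear mid x,y mm [ 44.5 -25.2]
roofbackR [0.452  0.2265 0.076 ] rel rear mid x,y mm [45.6 23.8]
stopInL [0.5586 0.217  0.045 ] rel rear mid x,y mm [142.8 -20.8]
stopInR [0.545  0.2563 0.045 ] rel rear mid x,y mm [143.1  20.7]
stopOutL [0.5627 0.2171 0.045 ] rel rear mid x,y mm [146.7 -22.1]
stopOutR [0.5472 0.2582 0.045 ] rel rear mid x,y mm [145.9  21.8]
saddleL [0.5332 0.2107 0.05  ] rel rear mid x,y mm [116.8 -18.3]
saddleR [0.5222 0.2457 0.05  ] rel rear mid x,y mm [118.1  18.4]
spring_nominal 0.65 [0.4874 0.2148 0.04  ] [75.   0.9]
stop_nominal 0.71 [0.5529 0.2355 0.045 ] [143.6  -1.5]
dock 0.88 [0.5139 0.2282 0.    ] [104.4   4.6]
```

```bash
python3 -m pendant '[[0.009,-0.047,0,2],[0.018,-0.1,0,4],[0.028,-0.155,0,6],[0.039,-0.21,0,8],[0.049,-0.265,0,10],[0.059,-0.32,0,12],[0.07,-0.375,0,14],[0.08,-0.43,0,16],[0.0876,-0.4667,0,17],[0.0876,-0.4667,0,17]]' 0.6 10
python3 - <<'E'
from w import *
st,p=look("w2",dict(cell=.034,cell_flat=.034,cell_nub=.034,rack=0,slim_cell=.028))
for r in cut_out(p,"cell"): print(r["score"],r["bbox"])
x,y=240,100
cv2.imwrite("pics/w2c.png",cv2.resize(p["frame"][60:260,160:420],None,fx=3,fy=3,interpolation=cv2.INTER_CUBIC))
E
```

```text
time_s: 4.5
tool_pos: [0.5554, -0.2594, 0.2624]
tcp_rot: [-0.001, 1.0, -0.001, -0.0]
force: [0.2, 0.5, 0.1]
opening: 0.0523
gripper_force: 0.0
[ 0.5554 -0.2594  0.2624] [-0.0006  1.     -0.001  -0.0004] [0.19   0.5442 0.1235]
cell 0.95 [185.7 274.2] [ 0.5678 -0.2662  0.034 ]
cell 0.94 [ 51.2 230.1] [ 0.4301 -0.3101  0.034 ]
cell 0.77 [179.7 182.5] [ 0.5613 -0.3673  0.034 ]
cell_flat 0.96 [152.4 276.2] [ 0.531  -0.2639  0.034 ]
cell_flat 0.77 [ 39.1 263.6] [ 0.419  -0.2764  0.034 ]
cell_flat 0.58 [161.5 159.8] [ 0.5412 -0.3906  0.034 ]
cell_nub 0.88 [203.6 210.7] [ 0.5886 -0.3376  0.034 ]
cell_nub 0.77 [213.7 275.3] [ 0.6002 -0.265   0.034 ]
cell_nub 0.64 [ 62.4 199.5] [ 0.4406 -0.3414  0.034 ]
rack 0.86 [177.9 303.4] [ 0.5658 -0.2318  0.    ]
slim_cell 0.68 [181.9 345.1] [ 0.5646 -0.1868  0.028 ]
slim_cell 0.49 [185.6 501.8] [ 0.5683 -0.0108  0.028 ]
0.96 [259.7, 149.6, 32.2, 69.8]
0.84 [148.8, 151.1, 61.4, 59.8]
0.82 [194.2, 25.0, 74.3, 52.4]
```

View pics/w2c.png

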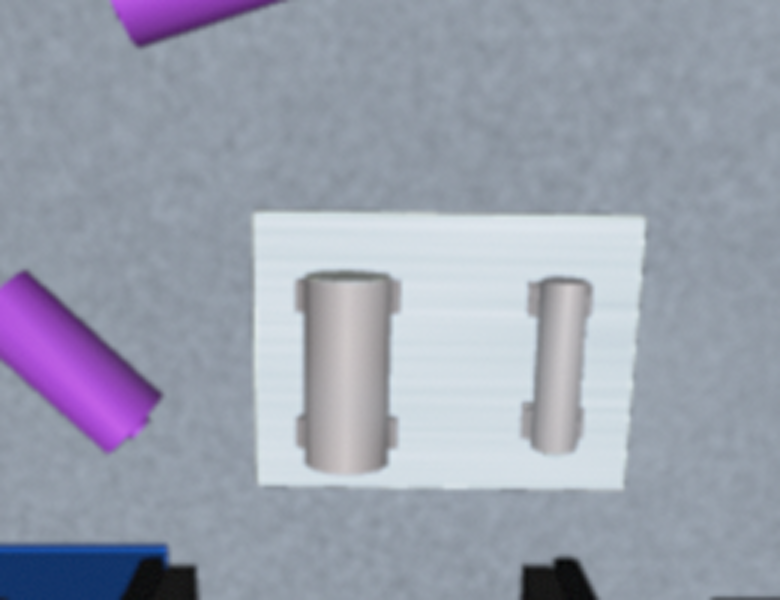

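```bash
python3 - <<'E'
from w import *
st=ctrl.observe();p=viewer.get_image("wrist")
P=lambda x,y,z:atz(p,(60+(y+.5)/3-.5,160+(x+.5)/3-.5),z,st)
for n,x,y,z in [("nubtop",346,472,.05),("nubtop",346,470,.048),("flat_bot",348,270,.018),("flat_top",348,284,.05),("sideL290",304.5,290,.034),("sideR290",392,290,.034),("sideL450",304,450,.034),("sideR450",387,450,.034),("rackRL",253,212,.006),("rackRR",645,216,.006),("rackFL",258,487,.006),("rackFR",625,489,.006),("sadN0",296,280,.022),("sadN1",296,313,.022),("sadN0R",401,280,.022),("sadF0",296,415,.022),("sadF1",296,448,.022)]: print(n,P(x,y,z))
E
```

```text
nubtop [ 0.6009 -0.2592  0.05  ]
nubtop [ 0.6008 -0.2592  0.048 ]
flat_bot [ 0.5319 -0.2592  0.018 ]
flat_top [ 0.5327 -0.2589  0.05  ]
sideL290 [ 0.5372 -0.2748  0.034 ]
sideR290 [ 0.5369 -0.2432  0.034 ]
sideL450 [ 0.5975 -0.2752  0.034 ]
sideR450 [ 0.5972 -0.2439  0.034 ]
rackRL [ 0.5118 -0.2955  0.006 ]
rackRR [ 0.5119 -0.1468  0.006 ]
rackFL [ 0.6217 -0.2954  0.006 ]
rackFR [ 0.6211 -0.1458  0.006 ]
sadN0 [ 0.5352 -0.2785  0.022 ]
sadN1 [ 0.5476 -0.2786  0.022 ]
sadN0R [ 0.5349 -0.2395  0.022 ]
sadF0 [ 0.587  -0.2788  0.022 ]
sadF1 [ 0.6003 -0.2789  0.022 ]
```

```bash
python3 - <<'E'
from w import *
for i in range(2):
    st,p=look("w3",dict(cell=.034,cell_flat=.034,slim_cell=.028))
    print(st["time_s"],st["joint_vel"])
    g=cut_out(p,"cell")[0];print(g["bbox"]);ys,xs=np.where(g["pixels"]);print("centroid",ys.mean(),xs.mean(),atz(p,(ys.mean(),xs.mean()),.042,st))
t=viewer.get_image("top")
for r in cut_out(t,"cell"):
    ys,xs=np.where(r["pixels"]);print(r["score"],ys.mean(),xs.mean(),atz(t,(ys.mean(),xs.mean()),.042))
E
```

```text
[ 0.5567 -0.2546  0.2627] [-0.0041  1.      0.0002  0.0002] [0.7279 0.341  0.5389]
cell 0.91 [175.9 177.4] [ 0.5595 -0.3673  0.034 ]
cell 0.87 [ 48.1 228.8] [ 0.4292 -0.3069  0.034 ]
cell 0.76 [181.7 270.2] [ 0.565  -0.2652  0.034 ]
cell_flat 0.89 [ 38.3 258.9] [ 0.42   -0.2768  0.034 ]
cell_flat 0.79 [159.8 155.4] [ 0.5419 -0.39    0.034 ]
cell_flat 0.55 [148.2 270.3] [ 0.5282 -0.2652  0.034 ]
slim_cell 0.71 [180.9 336.2] [ 0.5647 -0.1914  0.028 ]
4.9 [ 0.0038  0.0011  0.0027 -0.0009 -0.0009  0.0005  0.0017]
[191.6, 22.9, 74.1, 51.5]
centroid 48.005482918599746 226.39055250948968 [ 0.4302 -0.3082  0.042 ]
[ 0.5565 -0.2555  0.2626] [-0.0035  1.      0.      0.0001] [-1.2657 -0.7332 -0.4955]
cell 0.73 [182.8 268.5] [ 0.566 -0.268  0.034]
cell 0.73 [ 49.7 227.6] [ 0.4304 -0.3089  0.034 ]
cell 0.63 [176. 177.] [ 0.5592 -0.3687  0.034 ]
cell_flat 0.88 [151.4 273.4] [ 0.5313 -0.2627  0.034 ]
cell_flat 0.82 [160.4 158.4] [ 0.5421 -0.3876  0.034 ]
cell_flat 0.67 [ 38.3 259.3] [ 0.4197 -0.2771  0.034 ]
slim_cell 0.59 [180.2 341.4] [ 0.5636 -0.1865  0.028 ]
5.15 [ 0.0033  0.0002  0.003   0.     -0.001  -0.0011 -0.0005]
[195.3, 26.1, 72.4, 47.6]
centroid 48.34718723761545 227.24265323257765 [ 0.4302 -0.3081  0.042 ]
0.58 227.94545454545454 459.27272727272725 [ 0.5652 -0.3595  0.042 ]
0.58 291.1046728971963 435.8934579439252 [ 0.4274 -0.3022  0.042 ]
```

```bash
python3 -m pendant '[[-0.007,-0.005,0.03,0],[-0.0145,-0.01,0.07,0],[-0.0145,-0.01,0.11,0],[-0.0145,-0.01,0.14,0],[-0.0145,-0.01,0.16,0],[-0.0145,-0.01,0.175,0],[-0.0145,-0.01,0.185,0],[-0.0145,-0.01,0.19,0],[-0.0145,-0.01,0.19,0],[-0.0145,-0.01,0.19,0]]' 0.6 10
python3 - <<'E'
from w import *
for i in range(2):
    st=ctrl.observe();p=viewer.get_image("wrist")
print(st["tool_pos"],st["tcp_rot"],st["joint_vel"],st["force"])
cv2.imwrite("pics/w4.png",p["frame"])
for t in ("cell_flat","cell"):
  for r in place_of(p,t)[:2]: print(t,r["score"],r["at"],atz(p,r["at"],.034,st))
E
```

```text
time_s: 6.75
tool_pos: [0.5714, -0.2657, 0.0732]
tcp_rot: [-0.003, 1.0, -0.0, 0.0]
force: [0.1, 0.0, 1.4]
opening: 0.0524
gripper_force: 0.0
[ 0.5714 -0.2657  0.0732] [-0.0034  1.     -0.0001  0.0005] [ 0.0002  0.0004 -0.0006  0.0024  0.0018 -0.0008 -0.0005] [-0.3104 -0.0701  0.9424]
cell_flat 0.86 [180.8, 69.5] [ 0.5393 -0.3862  0.034 ]
cell_flat 0.57 [168.3, 281.4] [ 0.5311 -0.2654  0.034 ]
cell 0.89 [226.0, 282.3] [ 0.5656 -0.2646  0.034 ]
cell 0.89 [214.9, 113.3] [ 0.5595 -0.3637  0.034 ]
```

View pics/w4.png

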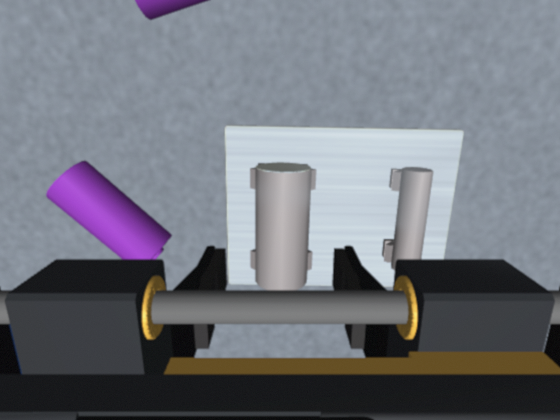

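The grey thick cell is at (226, 282), centred between the fingers, with the slim cell to its right. I'll descend and grip.

```bash
python3 -m pendant '[[0,0,0.015,0],[0,0,0.03,0],[0,0,0.042,0],[0,0,0.05,0],[0,0,0.055,0],[0,0,0.058,0],[0,0,0.058,0],[0,0,0.058,0],[0,0,0.058,0],[0,0,0.058,0]]' 0.6 12
python3 -m pendant '[[0,0,0,0],[0,0,0,0],[0,0,0,0],[0,0,0,0],[0,0,0,0],[0,0,-0.003,0],[0,0,-0.008,0],[0,0,-0.02,0],[0,0,-0.04,0],[0,0,-0.055,0]]' 0.2 12
python3 - <<'E'
from w import *
for i in range(2):
    st=ctrl.observe();p=viewer.get_image("wrist")
print(st["tool_pos"],st["tcp_rot"],st["force"],st["wrist_torque"],st["opening"],st["gripper_force"])
cv2.imwrite("pics/w5.png",p["frame"])
for t in ("cell_flat","cell"):
  for r in place_of(p,t)[:3]: print(t,r["score"],r["at"])
E
```

```text
time_s: 8.2
tool_pos: [0.5711, -0.2656, 0.0147]
tcp_rot: [-0.003, 1.0, -0.0, 0.0]
force: [0.2, -0.1, 0.7]
opening: 0.0525
gripper_force: 0.0
time_s: 9.45
tool_pos: [0.5715, -0.266, 0.0717]
tcp_rot: [-0.003, 1.0, -0.0, 0.001]
force: [0.5, -0.1, -0.7]
opening: 0.0316
gripper_force: 11.9
[ 0.5724 -0.2665  0.0735] [-0.0032  1.     -0.0006  0.0019] [ 0.9704 -1.2804 -0.2713] [-0.0791 -0.0267 -0.0301] 0.031619045405722135 11.945442650467157
cell_flat 0.91 [178.2, 69.5]
cell_flat 0.78 [194.0, 282.4]
cell 0.92 [273.8, 281.1]
```

```bash
python3 -m pendant '[[0,0.01,-0.05,0],[0.005,0.05,-0.09,-2],[0.013,0.11,-0.13,-4],[0.022,0.17,-0.16,-7],[0.031,0.23,-0.18,-9],[0.04,0.29,-0.19,-12],[0.049,0.35,-0.19,-14],[0.058,0.41,-0.19,-17],[0.065,0.46,-0.19,-18.5],[0.068,0.481,-0.19,-18.9]]' 0.2 12
python3 -m pendant '[[0,0,0,0],[0,0,0,0],[0,0,0,0],[0,0,0,0],[0,0,0,0],[0,0,0,0],[0,0,0,0],[0,0,0,0],[0,0,0,0],[0,0,0,0]]' 0.2 12
python3 - <<'E'
from w import *
st=ctrl.observe();p=viewer.get_image("wrist")
np.savez("shot.npz",f=p["frame"],pos=st["tool_pos"],rot=st["tcp_rot"],he=p["hand_eye"],mtx=p["mtx"])
print(st["tool_pos"],st["tcp_rot"],st["force"],st["wrist_torque"],st["opening"],st["gripper_force"],st["joint_vel"])
for t,z in dict(spring_nominal=.04,hood_nominal=.072,stop_nominal=.045,dock=0).items():
  for r in place_of(p,t)[:1]: print(t,r["score"],r["at"],atz(p,r["at"],z,st))
for r in place_of(p,"cell_flat")[:1]: print(r)
T=np.eye(4);T[:3,:3]=R.from_quat(st["tcp_rot"]).as_matrix();T[:3,3]=st["tool_pos"]
for th in (0,.05,.1,.2): print(th,proj(p,(T@[.0407*np.cos(th),0,-.019+.0407*np.sin(th),1])[:3],st))
cv2.imwrite("pics/w6c.png",cv2.resize(p["frame"][60:260,190:370],None,fx=3,fy=3,interpolation=cv2.INTER_CUBIC))
E
```

```text
time_s: 10.9
tool_pos: [0.4979, 0.2194, 0.2585]
tcp_rot: [-0.171, 0.985, 0.0, -0.001]
force: [-0.0, -0.0, -1.6]
opening: 0.0316
gripper_force: 11.9
time_s: 12.15
tool_pos: [0.4998, 0.215, 0.2595]
tcp_rot: [-0.168, 0.986, -0.0, -0.0]
force: [1.0, 0.7, -1.9]
opening: 0.0315
gripper_force: 11.9
[0.4998 0.215  0.2595] [-0.1675  0.9859 -0.     -0.    ] [ 0.9633  0.7275 -1.9375] [ 0.0229  0.0118 -0.0195] 0.03149168776940025 11.94542087148875 [-0.0002  0.0022  0.0014  0.001   0.0016  0.0008  0.0005]
spring_nominal 0.8 [164.8, 282.4] [0.4872 0.213  0.04  ]
hood_nominal 0.86 [170.1, 279.8] [0.4881 0.2103 0.072 ]
stop_nominal 0.62 [183.5, 283.2] [0.5051 0.2202 0.045 ]
dock 0.7 [185.4, 285.3] [0.5156 0.227  0.    ]
{'at': [191.8, 280.4], 'score': 0.94}
0 (np.float64(192.66392764014967), np.float64(281.5339352614014))
0.05 (np.float64(191.61067765879037), np.float64(281.5075227119746))
0.1 (np.float64(190.8226734454725), np.float64(281.4811817714886))
0.2 (np.float64(190.00989838379363), np.float64(281.4289993710924))
```

View pics/w6c.png

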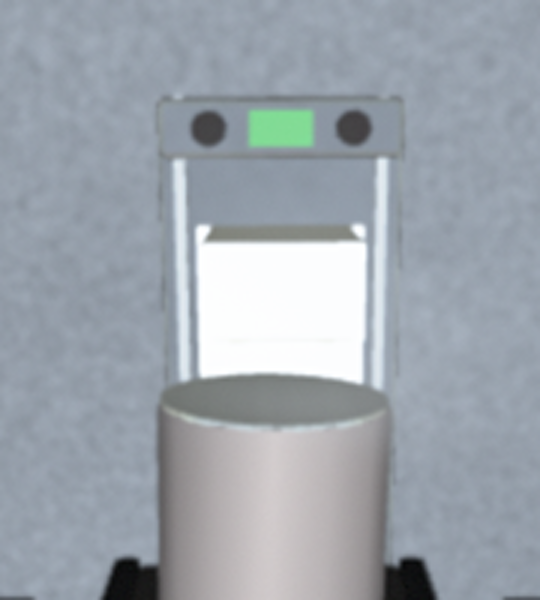

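```bash
python3 - <<'E'
from w import *
z=np.load("shot.npz");p=dict(mtx=z["mtx"],hand_eye=z["he"]);st=dict(tool_pos=z["pos"],tcp_rot=z["rot"])
P=lambda x,y,h:atz(p,(60+(y+.5)/3-.5,190+(x+.5)/3-.5),h,st)
yaw=np.radians(19.28);u=np.array([np.cos(yaw),np.sin(yaw),0]);v=np.array([-u[1],u[0],0])
B=np.array([.5165,.2237,0])
print("tcp rel",np.round(1000*np.array([(z["pos"]-B)@u,(z["pos"]-B)@v]),1))
for n,x,y,h in [("rearL",158,97,.008),("rearR",402,97,.008),("rail1",(174+389)/2,160,.01),("rail2",(183+378)/2,380,.01),("roofL",201,241,.076),("roofR",362,241,.076),("roofwL",198,320,.076),("roofwR",366,320,.076),("lip",281,341,.076)]:
    q=P(x,y,h);print(n,q,"rel B mm",np.round(1000*np.array([(q-B)@u,(q-B)@v]),1))
E
```

```text
tcp rel [-18.6  -2.7]
rearL [0.4312 0.147  0.008 ] rel B mm [-105.8  -44.2]
rearR [0.4018 0.2308 0.008 ] rel B mm [-105.9   44.6]
rail1 [0.4372 0.1968 0.01  ] rel B mm [-83.7   0.8]
rail2 [0.5154 0.2242 0.01  ] rel B mm [-0.9  0.8]
roofL [0.4675 0.1799 0.076 ] rel B mm [-60.7 -25.2]
roofR [0.4507 0.2278 0.076 ] rel B mm [-60.8  25.6]
roofwL [0.4916 0.1869 0.076 ] rel B mm [-35.6 -26.5]
roofwR [0.4737 0.2379 0.076 ] rel B mm [-35.7  27.5]
lip [0.4892 0.2144 0.076 ] rel B mm [-28.8   0.2]
```

```bash
python3 -m pendant '[[0.02,0.001,0.03,0],[0.04,0.002,0.06,0],[0.055,0.003,0.09,0],[0.062,0.003,0.12,0],[0.062,0.003,0.145,0],[0.062,0.003,0.16,0],[0.062,0.003,0.17,0],[0.062,0.003,0.1745,0],[0.062,0.003,0.1745,0],[0.062,0.003,0.1745,0]]' 0.2 8
cat > s.py <<'E'
from w import *
st=ctrl.observe();yaw=np.radians(19.28);u=np.array([np.cos(yaw),np.sin(yaw),0]);v=np.array([-u[1],u[0],0]);B=np.array([.5165,.2237,0])
q=st["tool_pos"]-B
print("t",round(st["time_s"],2),"dock xyz mm",np.round([1000*q@u,1000*q@v,1000*q[2]],1),"F dock",np.round([st["force"]@u,st["force"]@v,st["force"][2]],1),"Ty",np.round(st["wrist_torque"]@v,3),"grip",round(st["opening"]*1000,1),round(st["gripper_force"],1),"rot",st["tcp_rot"])
E
python3 s.py
```

```text
time_s: 13.7
tool_pos: [0.4407, 0.1976, 0.0856]
tcp_rot: [-0.167, 0.986, 0.0, 0.0]
force: [0.8, 1.1, -1.5]
opening: 0.0319
gripper_force: 8.0
t 13.7 dock xyz mm [-80.2   0.3  85.6] F dock [ 1.1  0.7 -1.5] Ty 0.068 grip 31.9 8.0 rot [-0.1675  0.9859  0.0002  0.0004]
```

```bash
python3 -m pendant '[[0.003,0,0,0],[0.006,0,0.003,0],[0.006,0,0.007,0],[0.006,0,0.01,0],[0.006,0,0.012,0],[0.006,0,0.013,0],[0.006,0,0.014,0],[0.006,0,0.015,0],[0.006,0,0.016,0],[0.006,0,0.016,0]]' 0.2 8
python3 s.py
```

```text
time_s: 14.95
tool_pos: [0.4347, 0.1954, 0.0691]
tcp_rot: [-0.168, 0.986, 0.0, 0.0]
force: [-0.4, -0.1, 0.5]
opening: 0.0317
gripper_force: 8.0
t 14.95 dock xyz mm [-86.6   0.3  69.1] F dock [-0.4  0.1  0.5] Ty 0.093 grip 31.7 8.0 rot [-0.1675  0.9859  0.      0.    ]
```

```bash
python3 -m pendant '[[0,0,0.001,0],[0,0,0.002,0],[0,0,0.003,0],[0,0,0.004,0],[0,0,0.005,0],[0,0,0.006,0],[0,0,0.007,0],[0,0,0.008,0],[0,0,0.009,0],[0,0,0.009,0]]' 0.2 8
python3 s.py
cat > tilt.py <<'E'
from w import *
st=ctrl.observe();p=viewer.get_image("wrist");s=viewer.get_image("scene")
T=np.eye(4);T[:3,:3]=R.from_quat(st["tcp_rot"]).as_matrix();T[:3,3]=st["tool_pos"]
for n,c in (("w",p),("s",s)):
  for r in place_of(c,"cell_flat")[:2]: print(n,"flat",r["score"],r["at"])
  for r in place_of(c,"cell_nub")[:2]: print(n,"nub",r["score"],r["at"])
  for th in (0,.2,.4,.6,.8): print(th,[np.round(proj(c,(T@[d*np.cos(th),0,-.019+d*np.sin(th),1])[:3],st),1) for d in (.0407,-.0318)])
g=cut_out(p,"cell");print([(round(q["score"],2),q["bbox"]) for q in g])
cv2.imwrite("pics/tl_%d.png"%int(st["time_s"]*100),np.hstack([cv2.resize(p["frame"][100:300,180:380],None,fx=2,fy=2),cv2.resize(s["frame"][160:280,300:420],(400,400),interpolation=cv2.INTER_CUBIC)]))
E
python3 tilt.py
```

```text
time_s: 16.2
tool_pos: [0.4346, 0.1953, 0.06]
tcp_rot: [-0.167, 0.986, -0.0, -0.0]
force: [-1.0, 0.1, 0.9]
opening: 0.0317
gripper_force: 8.0
t 16.2 dock xyz mm [-86.7   0.2  60. ] F dock [-0.9  0.5  0.9] Ty 0.271 grip 31.7 8.0 rot [-0.1675  0.9859 -0.0001 -0.0001]
w flat 0.63 [193.5, 278.3]
w nub 0.71 [358.3, 278.1]
0 [array([192.7, 281.5]), array([343.9, 281.1])]
0.2 [array([190. , 281.4]), array([351.7, 281.2])]
0.4 [array([191.2, 281.3]), array([357.3, 281.2])]
0.6 [array([195.6, 281.2]), array([360.2, 281.3])]
0.8 [array([202.8, 281.2]), array([359.9, 281.4])]
s flat 0.75 [141.1, 251.3]
s flat 0.64 [191.8, 379.7]
s nub 0.78 [138.7, 230.5]
s nub 0.75 [192.8, 375.4]
0 [array([184.3, 383.7]), array([200.7, 375.2])]
0.2 [array([187.2, 383.2]), array([198.3, 375.7])]
0.4 [array([190.4, 382.5]), array([195.7, 376.3])]
0.6 [array([193.7, 381.6]), array([193., 377.])]
0.8 [array([196.9, 380.7]), array([190.3, 377.8])]
[(0.77, [242.2, 180.3, 77.5, 179.0])]
```

```bash
python3 -m pendant '[[0,0,-0.02,0],[0,0,-0.045,0],[0,0,-0.065,0],[-0.02,0,-0.075,0],[-0.045,0,-0.075,0],[-0.07,0,-0.075,0],[-0.09,0,-0.075,0],[-0.1,0,-0.075,0],[-0.1044,0,-0.075,0],[-0.1044,0,-0.075,0]]' 0.2 18
python3 -m pendant '[[0,0,0,0],[0,0,0.005,0],[0,0,0.015,0],[0,0,0.025,0],[0,0,0.035,0],[0,0,0.045,0],[0,0,0.052,0],[0,0,0.058,0],[0,0,0.06,0],[0,0,0.06,0]]' 0.2 18
python3 s.py; python3 tilt.py
```

```text
time_s: 17.8
tool_pos: [0.5329, 0.2297, 0.135]
tcp_rot: [-0.167, 0.986, -0.0, -0.0]
force: [0.2, -0.5, -1.1]
opening: 0.0313
gripper_force: 18.0
time_s: 19.05
tool_pos: [0.5332, 0.2299, 0.0751]
tcp_rot: [-0.167, 0.986, 0.0, 0.0]
force: [-0.8, 0.3, -2.0]
opening: 0.0309
gripper_force: 18.0
t 19.05 dock xyz mm [17.8  0.3 75.1] F dock [-0.7  0.5 -2. ] Ty 0.041 grip 30.9 18.0 rot [-0.1675  0.9859  0.      0.0001]
w flat 0.56 [190.9, 279.5]
w nub 0.93 [358.4, 278.9]
0 [array([192.7, 281.5]), array([343.9, 281.1])]
0.2 [array([190. , 281.4]), array([351.7, 281.2])]
0.4 [array([191.2, 281.3]), array([357.3, 281.2])]
0.6 [array([195.6, 281.2]), array([360.2, 281.3])]
0.8 [array([202.8, 281.2]), array([359.9, 281.4])]
s flat 0.6 [209.1, 373.9]
s flat 0.48 [143.5, 251.1]
s nub 0.8 [140.1, 230.9]
s nub 0.56 [216.3, 357.4]
0 [array([203. , 372.1]), array([222.1, 362. ])]
0.2 [array([206.2, 371.5]), array([219.6, 362.5])]
0.4 [array([209.6, 370.7]), array([216.8, 363.1])]
0.6 [array([213.1, 369.8]), array([213.8, 363.8])]
0.8 [array([216.6, 368.8]), array([210.8, 364.7])]
[(0.68, [244.0, 181.8, 74.3, 177.7])]
```

```bash
ls pics
```

```text
s.png
s2.png
st.png
t.png
tl_1620.png
tl_1905.png
w1.png
w1c.png
w2.png
w2c.png
w3.png
w4.png
w5.png
w6c.png
```

```bash
cp $(ls -t pics/tl_*.png | head -1) pics/tl.png
```

```text
(no output)
```

View pics/tl.png

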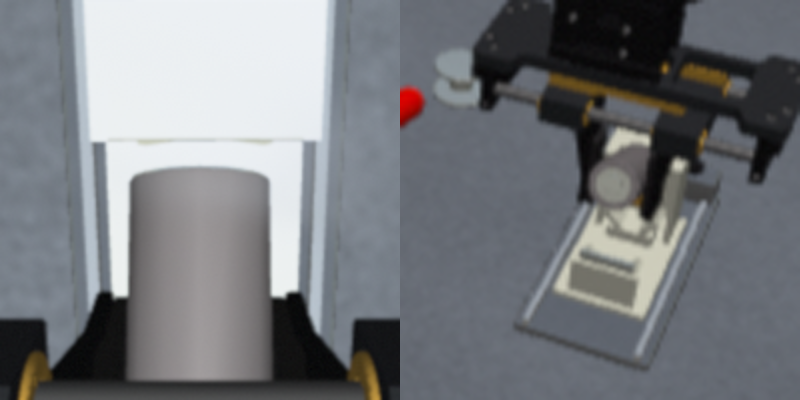

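Left (wrist): the cell's flat-end top edge is at about row 185, col 280, in front of the hood lip at row 170. Right (scene): the nub end faces the camera, raised, and the dock is clear. I'll check the lateral alignment numerically.

```bash
python3 - <<'E'
from w import *
import glob
st=ctrl.observe();p=viewer.get_image("wrist");f=cv2.cvtColor(p["frame"],cv2.COLOR_BGR2GRAY).astype(int)
for r in (125,140,155): print(r,"hood",[c for c in range(200,360) if abs(f[r,c+1]-f[r,c-1])>25], f[r,279])
for r in (195,215,230): print(r,[(c,f[r,c+1]-f[r,c-1]) for c in range(225,335) if abs(f[r,c+1]-f[r,c-1])>30])
P=lambda c,r,h:atz(p,(r,c),h,st)
yaw=np.radians(19.28);u=np.array([np.cos(yaw),np.sin(yaw),0]);v=np.array([-u[1],u[0],0]);B=np.array([.5165,.2237,0])
for n,c,r,h in (("hoodL",225,155,.076),("hoodR",341,155,.076),("lip",283,170,.076)):
  q=P(c,r,h)-B;print(n,np.round([1000*q@u,1000*q@v],1))
E
```

```text
125 hood [216, 217, 218, 222, 223, 342, 343, 345, 346, 347] 239
140 hood [217, 218, 219, 223, 224, 341, 342, 345, 346] 238
155 hood [218, 219, 223, 224, 340, 341, 344, 345] 238
195 [(226, np.int64(-41)), (227, np.int64(-68)), (228, np.int64(-34)), (232, np.int64(56)), (233, np.int64(104)), (234, np.int64(64)), (243, np.int64(-49)), (244, np.int64(-117)), (245, np.int64(-99)), (313, np.int64(34)), (314, np.int64(89)), (315, np.int64(76)), (329, np.int64(-38)), (330, np.int64(-79)), (331, np.int64(-59))]
215 [(227, np.int64(-51)), (228, np.int64(-70)), (233, np.int64(60)), (234, np.int64(109)), (235, np.int64(62)), (243, np.int64(-77)), (244, np.int64(-134)), (245, np.int64(-82)), (314, np.int64(100)), (315, np.int64(107)), (316, np.int64(44)), (329, np.int64(-86)), (330, np.int64(-100))]
230 [(228, np.int64(-63)), (229, np.int64(-67)), (234, np.int64(84)), (235, np.int64(93)), (236, np.int64(37)), (243, np.int64(-98)), (244, np.int64(-143)), (245, np.int64(-61)), (314, np.int64(93)), (315, np.int64(128)), (316, np.int64(61)), (328, np.int64(-61)), (329, np.int64(-101)), (330, np.int64(-60))]
hoodL [-35.7 -25. ]
hoodR [-35.8  27. ]
lip [-29.   1.]
```

```bash
python3 -m pendant '[[0,0.001,0.005,0],[0,0.001,0.012,0],[0,0.001,0.02,0],[0,0.001,0.027,0],[0,0.001,0.032,0],[0,0.001,0.034,0],[0,0.001,0.034,0],[0.003,0.001,0.034,0],[0.006,0.001,0.034,0],[0.008,0.001,0.034,0]]' 0.2 18
python3 s.py
python3 -m pendant '[[0,0,0,0],[0.0005,0,0,0],[0.001,0,0,0],[0.0015,0,0,0],[0.002,0,0,0],[0.0025,0,0,0],[0.003,0,0,0],[0.0035,0,0,0],[0.004,0,0,0],[0.004,0,0,0]]' 0.2 18
python3 s.py
```

```text
time_s: 20.7
tool_pos: [0.5251, 0.2281, 0.0412]
tcp_rot: [-0.168, 0.986, 0.0, 0.0]
force: [-0.4, -0.4, -1.3]
opening: 0.0313
gripper_force: 18.0
t 20.7 dock xyz mm [ 9.5  1.3 41.2] F dock [-0.6 -0.2 -1.3] Ty 0.03 grip 31.3 18.0 rot [-0.1675  0.9859  0.0001  0.    ]
time_s: 21.95
tool_pos: [0.5218, 0.2269, 0.0413]
tcp_rot: [-0.167, 0.986, 0.0, 0.0]
force: [1.1, 0.2, -1.2]
opening: 0.0314
gripper_force: 18.0
t 21.95 dock xyz mm [ 6.1  1.3 41.3] F dock [ 1.1 -0.1 -1.2] Ty -0.432 grip 31.4 18.0 rot [-0.1675  0.9859  0.0001  0.0004]
```

```bash
python3 -m pendant '[[0.0003,0,0,0],[0.0006,0,0,0],[0.0009,0,0,0],[0.0012,0,0,0],[0.0015,0,0,0],[0.0018,0,0,0],[0.002,0,0,0],[0.002,0,0,0],[0.002,0,0,0],[0.002,0,0,0]]' 0.2 18
python3 s.py
```

```text
time_s: 23.2
tool_pos: [0.5202, 0.2263, 0.0414]
tcp_rot: [-0.167, 0.986, 0.0, 0.001]
force: [5.4, 1.3, -0.9]
opening: 0.0312
gripper_force: 18.0
t 23.2 dock xyz mm [ 4.4  1.3 41.4] F dock [ 5.5 -0.5 -0.9] Ty -1.236 grip 31.2 18.0 rot [-0.1675  0.9859  0.0001  0.0006]
```

```bash
python3 -m pendant '[[-0.004,0,0,0],[-0.009,0,0,0],[-0.014,0,-0.001,0],[-0.014,0,-0.01,0],[-0.014,0,-0.025,0],[-0.014,0,-0.045,0],[-0.012,0,-0.06,0],[-0.004,0,-0.068,0],[0.006,0,-0.068,0],[0.0084,0,-0.068,0]]' 0.2 18
cat > tl.py <<'E'
from w import *
from scipy.optimize import minimize_scalar
ro=[];sn=[];sf=[];wf=[]
for i in range(4):
    st=ctrl.observe();p=viewer.get_image("wrist");s=viewer.get_image("scene")
    T=np.eye(4);T[:3,:3]=R.from_quat(st["tcp_rot"]).as_matrix();T[:3,3]=st["tool_pos"]
    pt=lambda th,d,c:np.array(proj(c,(T@[d*np.cos(th),0,-.019+d*np.sin(th),1])[:3],st))
    def best(c,name,d,lst):
        for r in place_of(c,name):
            a=np.array(r["at"])
            if np.linalg.norm(a-pt(.3,d,c))<14:
                g=np.linspace(-.1,.8,181);e=[abs(pt(t,d,c)[0]-a[0]) for t in g];lst.append(float(g[int(np.argmin(e))]));break
    best(p,"cell_nub",-.0318,ro);best(s,"cell_nub",-.0318,sn);best(s,"cell_flat",.0407,sf)
print("tilt wrist nub",np.round(ro,2),"scene nub",np.round(sn,2),"scene flat",np.round(sf,2))
E
python3 tl.py; python3 s.py
```

```text
time_s: 24.45
tool_pos: [0.5104, 0.2229, 0.1085]
tcp_rot: [-0.168, 0.986, -0.0, -0.001]
force: [0.5, -0.2, -1.3]
opening: 0.0316
gripper_force: 18.0
tilt wrist nub [0.68 0.44 0.32 0.34] scene nub [0.52 0.5  0.56] scene flat [0.42 0.55 0.4  0.14]
t 25.45 dock xyz mm [ -4.6   1.3 109.1] F dock [ 0.2  0.8 -1.4] Ty -0.052 grip 30.5 18.0 rot [-0.1675  0.9859  0.      0.    ]
```

```bash
python3 -m pendant '[[0,0,0.006,0],[0,0,0.013,0],[0,0,0.018,0],[0,0,0.021,0],[0,0,0.022,0],[0,0,0.023,0],[0,0,0.024,0],[0,0,0.025,0],[0,0,0.026,0],[0,0,0.026,0]]' 0.2 8
python3 s.py
python3 -m pendant '[[0,0,0.001,0],[0,0,0.002,0],[0,0,0.003,0],[0,0,0.004,0],[0,0,0.005,0],[0,0,0.005,0],[0,0,0.005,0],[0,0,0.005,0],[0,0,0.005,0],[0,0,0.005,0]]' 0.2 8
python3 s.py;python3 tl.py
```

```text
time_s: 26.7
tool_pos: [0.5116, 0.2233, 0.083]
tcp_rot: [-0.167, 0.986, -0.0, -0.0]
force: [0.6, 1.1, 1.1]
opening: 0.0319
gripper_force: 8.0
t 26.7 dock xyz mm [-4.7  1.3 83. ] F dock [1.  0.8 1.1] Ty -0.061 grip 31.9 8.0 rot [-0.1675  0.9859 -0.     -0.0001]
time_s: 27.95
tool_pos: [0.5116, 0.2233, 0.078]
tcp_rot: [-0.167, 0.986, -0.0, -0.0]
force: [0.0, 0.7, 0.4]
opening: 0.0317
gripper_force: 8.0
t 27.95 dock xyz mm [-4.8  1.3 78. ] F dock [0.3 0.7 0.4] Ty 0.118 grip 31.7 8.0 rot [-0.1675  0.9859 -0.     -0.0001]
tilt wrist nub [0.12 0.1  0.14] scene nub [0.42 0.37 0.34 0.22] scene flat [0.2  0.2  0.06 0.34]
```

```bash
python3 -m pendant '[[0,0,0.0005,0],[0,0,0.0005,0],[0,0,0.0005,0],[0,0,0.0005,0],[0,0,0.0005,0],[0,0,-0.004,0],[0,0,-0.012,0],[0,0,-0.02,0],[0,0,-0.022,0],[0,0,-0.022,0]]' 0.2 8
python3 s.py
python3 - <<'E'
from w import *
st=ctrl.observe();p=viewer.get_image("wrist");f=p["frame"]
z=np.load("shot.npz");f0=z["f"]
T=np.eye(4);T[:3,:3]=R.from_quat(st["tcp_rot"]).as_matrix();T[:3,3]=st["tool_pos"]
for th in (0,.1,.15,.2,.25,.3,.45): 
  c,s=np.cos(th),np.sin(th)
  print(th,"top edge row",*[np.round(proj(p,(T@[.0407*c+k*.016*s,0,-.019+.0407*s-k*.016*c,1])[:3],st)[0],1) for k in (1,-1)])
for n,g in (("level",f0),("now",f)):
  print(n,list(zip(range(176,212),g[176:212,276:287].mean((1,2)).astype(int).tolist())))
cv2.imwrite("pics/w7c.png",cv2.resize(f[140:300,190:370],None,fx=3,fy=3,interpolation=cv2.INTER_CUBIC))
E
```

```text
time_s: 30.2
tool_pos: [0.5118, 0.2234, 0.1003]
tcp_rot: [-0.167, 0.986, 0.0, 0.0]
force: [0.4, 0.4, -2.0]
opening: 0.0317
gripper_force: 8.0
t 30.2 dock xyz mm [ -4.6   1.3 100.3] F dock [ 0.5  0.3 -2. ] Ty -0.035 grip 31.7 8.0 rot [-0.1675  0.9859  0.0001  0.0002]
0 top edge row 203.1 184.2
0.1 top edge row 196.6 186.1
0.15 top edge row 193.8 187.4
0.2 top edge row 191.4 188.9
0.25 top edge row 189.3 190.5
0.3 top edge row 187.5 192.3
0.45 top edge row 184.0 198.7
level [(176, 253), (177, 253), (178, 253), (179, 253), (180, 253), (181, 253), (182, 254), (183, 251), (184, 199), (185, 133), (186, 124), (187, 127), (188, 129), (189, 130), (190, 132), (191, 132), (192, 133), (193, 133), (194, 134), (195, 133), (196, 133), (197, 131), (198, 130), (199, 128), (200, 129), (201, 147), (202, 177), (203, 193), (204, 201), (205, 203), (206, 203), (207, 203), (208, 203), (209, 202), (210, 202), (211, 202)]
now [(176, 252), (177, 252), (178, 252), (179, 252), (180, 252), (181, 252), (182, 252), (183, 252), (184, 252), (185, 253), (186, 247), (187, 175), (188, 131), (189, 135), (190, 148), (191, 180), (192, 206), (193, 203), (194, 209), (195, 214), (196, 214), (197, 212), (198, 212), (199, 211), (200, 210), (201, 209), (202, 209), (203, 207), (204, 206), (205, 205), (206, 204), (207, 204), (208, 203), (209, 202), (210, 202), (211, 201)]
```

```bash
python3 -m pendant '[[-0.008,0,0,0],[-0.016,0,0,0],[-0.0216,0,0.002,0],[-0.0216,0,0.015,0],[-0.0216,0,0.03,0],[-0.0216,0,0.043,0],[-0.0216,0,0.053,0],[-0.0216,0,0.058,0],[-0.0216,0,0.0603,0],[-0.0216,0,0.0603,0]]' 0.2 35
python3 s.py
python3 - <<'E'
from w import *
st=ctrl.observe();p=viewer.get_image("wrist");f=cv2.cvtColor(p["frame"],cv2.COLOR_BGR2GRAY).astype(int)
for r in (140,150,205,220): print(r,[(c,int(f[r,c+1]-f[r,c-1])) for c in range(200,360) if abs(f[r,c+1]-f[r,c-1])>35])
print([(r,int(f[r,276:287].mean())) for r in range(150,200)])
E
```

```text
time_s: 31.5
tool_pos: [0.5322, 0.2306, 0.0399]
tcp_rot: [-0.168, 0.986, 0.0, 0.0]
force: [-0.1, -0.0, -0.7]
opening: 0.0308
gripper_force: 35.0
t 31.5 dock xyz mm [17.1  1.3 39.9] F dock [-0.1 -0.  -0.7] Ty 0.026 grip 30.8 35.0 rot [-0.1675  0.9859  0.0001  0.0001]
140 [(203, 49), (204, 103), (205, 72), (355, -67), (356, -97), (357, -48)]
150 [(204, 70), (205, 107), (206, 56), (355, -85), (356, -82)]
205 [(208, 56), (209, 51), (215, -57), (216, -78), (222, 47), (223, 101), (224, 76), (241, -78), (242, -132), (243, -75), (316, 79), (317, 91), (318, 39), (337, -76), (338, -64), (344, 39), (345, 52), (352, -40)]
220 [(209, 61), (210, 50), (216, -61), (217, -76), (223, 63), (224, 109), (225, 61), (241, -76), (242, -135), (243, -85), (315, 50), (316, 121), (317, 92), (336, -83), (337, -103), (344, 76), (345, 49), (351, -50), (352, -46)]
[(150, 238), (151, 239), (152, 238), (153, 238), (154, 238), (155, 238), (156, 238), (157, 238), (158, 238), (159, 238), (160, 238), (161, 238), (162, 238), (163, 238), (164, 238), (165, 238), (166, 238), (167, 238), (168, 239), (169, 238), (170, 238), (171, 238), (172, 238), (173, 238), (174, 238), (175, 238), (176, 238), (177, 239), (178, 238), (179, 238), (180, 238), (181, 238), (182, 238), (183, 238), (184, 238), (185, 238), (186, 237), (187, 233), (188, 215), (189, 163), (190, 127), (191, 144), (192, 167), (193, 165), (194, 170), (195, 174), (196, 174), (197, 173), (198, 173), (199, 172)]
```

```bash
python3 -m pendant '[[0.003,0,0,0],[0.006,0,0,0],[0.008,0,0,0],[0.009,0,0,0],[0.0095,0,0,0],[0.01,0,0,0],[0.0105,0,0,0],[0.011,0,0,0],[0.011,0,0,0],[0.011,0,0,0]]' 0.2 35
python3 s.py
```

```text
time_s: 32.8
tool_pos: [0.5221, 0.227, 0.0399]
tcp_rot: [-0.167, 0.986, 0.0, 0.0]
force: [3.4, 2.6, -0.3]
opening: 0.0309
gripper_force: 35.0
t 32.8 dock xyz mm [ 6.3  1.3 39.9] F dock [ 4.   1.3 -0.3] Ty -0.795 grip 30.9 35.0 rot [-0.1675  0.9859  0.0001  0.0004]
```

```bash
python3 -m pendant '[[0.0003,0,0,0],[0.0006,0,0,0],[0.0009,0,0,0],[0.0012,0,0,0],[0.0015,0,0,0],[0.0018,0,0,0],[0.002,0,0,0],[0.002,0,0,0],[0.002,0,0,0],[0.002,0,0,0]]' 0.2 35
python3 s.py; python3 tl.py; python3 s.py
python3 - <<'E'
from w import *
st=ctrl.observe();p=viewer.get_image("wrist");s=viewer.get_image("scene");f=p["frame"]
print([(r,int(f[r,276:287].mean())) for r in range(165,200)])
cv2.imwrite("pics/c8.png",np.hstack([cv2.resize(f[100:300,180:380],None,fx=2,fy=2),cv2.resize(s["frame"][170:270,310:410],(400,400),interpolation=cv2.INTER_CUBIC)]))
E
```

```text
time_s: 34.05
tool_pos: [0.5208, 0.2266, 0.0402]
tcp_rot: [-0.167, 0.986, 0.0, 0.001]
force: [6.0, 2.5, -1.0]
opening: 0.0311
gripper_force: 35.0
t 34.05 dock xyz mm [ 5.1  1.3 40.2] F dock [ 6.5  0.4 -1. ] Ty -1.554 grip 31.1 35.0 rot [-0.1675  0.9859  0.0002  0.0011]
tilt wrist nub [0.18 0.12 0.14 0.19] scene nub [0.26 0.47 0.24 0.42] scene flat [0.09 0.19 0.22 0.14]
t 35.05 dock xyz mm [ 5.   1.3 40.2] F dock [ 7.2  1.1 -1.6] Ty -1.566 grip 31.0 35.0 rot [-0.1675  0.9859  0.0002  0.0011]
[(165, 238), (166, 238), (167, 238), (168, 238), (169, 238), (170, 239), (171, 238), (172, 239), (173, 239), (174, 239), (175, 239), (176, 238), (177, 238), (178, 238), (179, 238), (180, 238), (181, 238), (182, 238), (183, 238), (184, 238), (185, 238), (186, 238), (187, 238), (188, 237), (189, 237), (190, 237), (191, 237), (192, 237), (193, 237), (194, 237), (195, 237), (196, 237), (197, 237), (198, 237), (199, 237)]
```

View pics/c8.png

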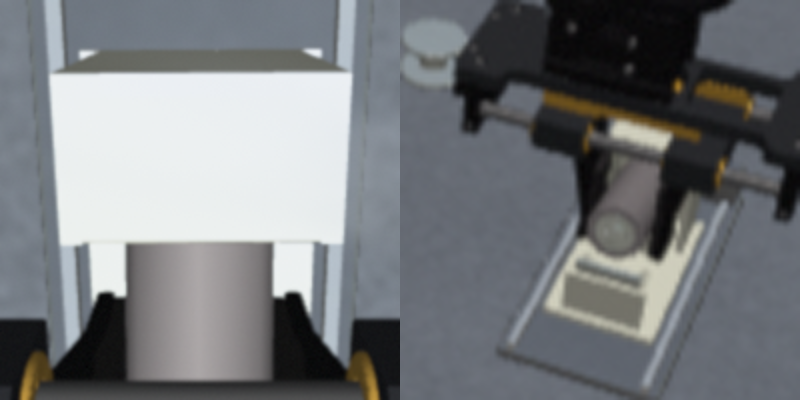

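```bash
python3 -m pendant '[[0.0004,0,0,0],[0.0008,0,0.0005,0],[0.0008,0,0.001,0],[0.0008,0,0.0018,0],[0.0008,0,0.0026,0],[0.0008,0,0.0034,0],[0.0008,0,0.0042,0],[0.0008,0,0.005,0],[0.0008,0,0.006,0],[0.0008,0,0.006,0]]' 0.2 35
python3 s.py
```

```text
time_s: 36.4
tool_pos: [0.5211, 0.2267, 0.0349]
tcp_rot: [-0.167, 0.986, 0.001, 0.002]
force: [8.7, 3.8, 1.7]
opening: 0.031
gripper_force: 35.0
t 36.4 dock xyz mm [ 5.3  1.4 34.9] F dock [9.4 0.7 1.7] Ty -1.794 grip 31.0 35.0 rot [-0.1675  0.9859  0.0005  0.0021]
```

```bash
python3 -m pendant '[[0.0005,0,0,0],[0.001,0,0,0],[0.0015,0,0,0],[0.002,0,0,0],[0.002,0,0.0007,0],[0.002,0,0.0014,0],[0.002,0,0.0021,0],[0.002,0,0.0028,0],[0.002,0,0.0035,0],[0.002,0,0.004,0]]' 0.2 35
python3 s.py
```

```text
time_s: 37.65
tool_pos: [0.5205, 0.2266, 0.0317]
tcp_rot: [-0.167, 0.986, 0.001, 0.003]
force: [10.1, 4.4, 4.2]
opening: 0.031
gripper_force: 35.0
t 37.65 dock xyz mm [ 4.7  1.4 31.7] F dock [11.   0.8  4.2] Ty -2.339 grip 31.0 35.0 rot [-0.1674  0.9859  0.0009  0.0034]
```

```bash
python3 tl.py; python3 s.py; python3 - <<'E'
from w import *
s=viewer.get_image("scene");p=viewer.get_image("wrist")
cv2.imwrite("pics/c9.png",np.hstack([cv2.resize(p["frame"][200:370,190:370],(400,400)),cv2.resize(s["frame"][195:255,330:390],(400,400),interpolation=cv2.INTER_CUBIC)]))
for c,n in ((p,"w"),(s,"s")):
  g=cut_out(c,"cell");print(n,[(round(q["score"],2),q["bbox"]) for q in g[:3]])
E
```

```text
tilt wrist nub [0.18 0.07 0.17] scene nub [0.29 0.04 0.03 0.16] scene flat [0.16 0.33 0.27 0.15]
t 38.65 dock xyz mm [ 4.7  1.4 31.7] F dock [12.  -0.9  4.7] Ty -2.42 grip 31.0 35.0 rot [-0.1674  0.9859  0.0009  0.0034]
w [(0.74, [243.3, 231.3, 78.4, 128.4]), (0.16, [176.3, 18.2, 205.0, 340.7])]
s [(0.75, [229.8, 133.3, 23.1, 15.2]), (0.73, [356.4, 211.2, 21.0, 27.4]), (0.44, [188.2, 141.5, 12.5, 19.9])]
```

```bash
python3 -m pendant '[[0,0,0.0005,0],[0,0,0.001,0],[0,0,0.0015,0],[0,0,0.002,0],[0,0,0.0025,0],[0,0,0.003,0],[0,0,0.0035,0],[0,0,0.004,0],[0,0,0.0045,0],[0,0,0.005,0]]' 0.2 22
python3 s.py; python3 tl.py
```

```text
time_s: 40.1
tool_pos: [0.5207, 0.2267, 0.0268]
tcp_rot: [-0.167, 0.986, 0.001, 0.004]
force: [11.9, 5.3, 3.8]
opening: 0.0312
gripper_force: 22.0
t 40.1 dock xyz mm [ 4.9  1.4 26.8] F dock [13.   1.   3.8] Ty -2.47 grip 31.2 22.0 rot [-0.1674  0.9859  0.0009  0.0036]
tilt wrist nub [0.12 0.14 0.1  0.07] scene nub [0.16 0.19 0.14 0.33] scene flat [0.03 0.19 0.08 0.32]
```

Tipping proceeds gently with Fx about 13 N. I'll continue down.

```bash
python3 -m pendant '[[0,0,0.0005,0],[0,0,0.001,0],[0,0,0.0015,0],[0,0,0.002,0],[0,0,0.0025,0],[0,0,0.003,0],[0,0,0.0035,0],[0,0,0.004,0],[0,0,0.0045,0],[0,0,0.0045,0]]' 0.2 22
python3 s.py; python3 tl.py
```

```text
time_s: 42.35
tool_pos: [0.5205, 0.2266, 0.022]
tcp_rot: [-0.167, 0.986, 0.001, 0.003]
force: [11.2, 4.4, 2.5]
opening: 0.0312
gripper_force: 22.0
t 42.35 dock xyz mm [ 4.7  1.4 22. ] F dock [12.1  0.5  2.5] Ty -2.475 grip 31.2 22.0 rot [-0.1674  0.9859  0.0008  0.0034]
tilt wrist nub [0.11 0.06 0.11] scene nub [0.16 0.33 0.2  0.04] scene flat [-0.1   0.09  0.08 -0.1 ]
```

```bash
python3 -m pendant '[[0,0,0.0005,0],[0,0,0.001,0],[0,0,0.0015,0],[0,0,0.002,0],[0,0,0.0025,0],[0,0,0.0025,0],[0,0,0.0025,0],[0,0,0.0025,0],[0,0,0.0025,0],[0,0,0.0025,0]]' 0.2 22
python3 s.py; python3 tl.py
```

```text
time_s: 44.6
tool_pos: [0.5205, 0.227, 0.0199]
tcp_rot: [-0.168, 0.986, 0.001, 0.003]
force: [10.9, 4.0, 6.8]
opening: 0.031
gripper_force: 22.0
t 44.6 dock xyz mm [ 4.8  1.8 19.9] F dock [11.6  0.1  6.8] Ty -2.184 grip 31.0 22.0 rot [-0.1676  0.9858  0.0011  0.0034]
tilt wrist nub [0.   0.04 0.07 0.04] scene nub [ 0.22 -0.1   0.06  0.13] scene flat [-0.05  0.08 -0.06 -0.08]
```

```bash
python3 -m pendant '[[-0.0005,0,0,0],[-0.001,0,0,0],[-0.0015,0,0,0],[-0.002,0,-0.0005,0],[-0.0025,0,-0.001,0],[-0.0025,0,-0.001,0],[-0.0025,0,-0.001,0],[-0.0025,0,-0.001,0],[-0.0025,0,-0.001,0],[-0.0025,0,-0.001,0]]' 0.2 12
python3 s.py
python3 -m pendant '[[0,0,0,0],[0,0,0,0],[0,0,0,0],[0,0,0,0],[0,0,0,0],[0,0,0,0],[0,0,-0.005,0],[0,0,-0.015,0],[0,0,-0.03,0],[0,0,-0.045,0]]' 0.5 12
python3 s.py
```

```text
time_s: 46.85
tool_pos: [0.5208, 0.2271, 0.0197]
tcp_rot: [-0.168, 0.986, 0.001, 0.001]
force: [6.1, 3.4, 2.4]
opening: 0.0313
gripper_force: 12.0
t 46.85 dock xyz mm [ 5.2  1.8 19.7] F dock [6.9 1.2 2.4] Ty -1.346 grip 31.3 12.0 rot [-0.1677  0.9858  0.0006  0.0014]
time_s: 48.1
tool_pos: [0.5198, 0.2262, 0.0653]
tcp_rot: [-0.167, 0.986, 0.0, 0.0]
force: [-0.3, 0.0, 0.0]
opening: 0.0431
gripper_force: 0.0
t 48.1 dock xyz mm [ 4.   1.3 65.3] F dock [-0.2  0.1  0. ] Ty -0.056 grip 43.1 0.0 rot [-0.1675  0.9859  0.0001  0.0004]
```

```bash
python3 -m pendant '[[0,0,-0.03,0],[0,0,-0.06,0],[0.005,0,-0.09,0],[0.012,0,-0.115,0],[0.02,0,-0.135,0],[0.028,0,-0.145,0],[0.03,0,-0.15,0],[0.03,0,-0.15,0],[0.03,0,-0.15,0],[0.03,0,-0.15,0]]' 0.0 12
python3 s.py; python3 - <<'E'
from w import *
st=ctrl.observe();p=viewer.get_image("wrist");s=viewer.get_image("scene")
a=cv2.resize(p["frame"][130:260,220:350],(400,400),interpolation=cv2.INTER_CUBIC)
b=cv2.resize(s["frame"][190:270,325:405],(400,400),interpolation=cv2.INTER_CUBIC)
cv2.imwrite("pics/c10.png",np.hstack([a,b]))
yaw=np.radians(19.28);u=np.array([np.cos(yaw),np.sin(yaw),0]);v=np.array([-u[1],u[0],0]);B=np.array([.5165,.2237,0])
for c,n in ((p,"w"),(s,"s")):
  for t,z in (("cell",.04),("cell_nub",.04),("cell_flat",.04)):
    for r in place_of(c,t)[:3]:
      q=atz(c,r["at"],z,st)-B
      if np.linalg.norm(q[:2])<.1: print(n,t,round(r["score"],2),np.round(r["at"],1),np.round([1000*q@u,1000*q@v],1))
E
```

```text
time_s: 49.35
tool_pos: [0.4911, 0.2161, 0.2131]
tcp_rot: [-0.167, 0.986, -0.0, -0.0]
force: [1.0, 0.0, -0.6]
opening: 0.0007
gripper_force: 0.0
t 49.35 dock xyz mm [-26.5   1.2 213.1] F dock [ 1.  -0.3 -0.6] Ty 0.035 grip 0.7 0.0 rot [-0.1674  0.9859 -0.0003 -0.0005]
w cell 0.87 [215.2 280.4] [2.5 1.2]
w cell 0.67 [251.6 278.8] [40.8 -0.3]
w cell_nub 0.57 [246.  277.2] [34.7 -1.9]
s cell 0.66 [226.9 366.9] [-4.3  0.9]
s cell_nub 0.83 [236.7 362.5] [31.6  1.9]
s cell_flat 0.65 [218.5 372.1] [-38.3   2.8]
```

View pics/c10.png

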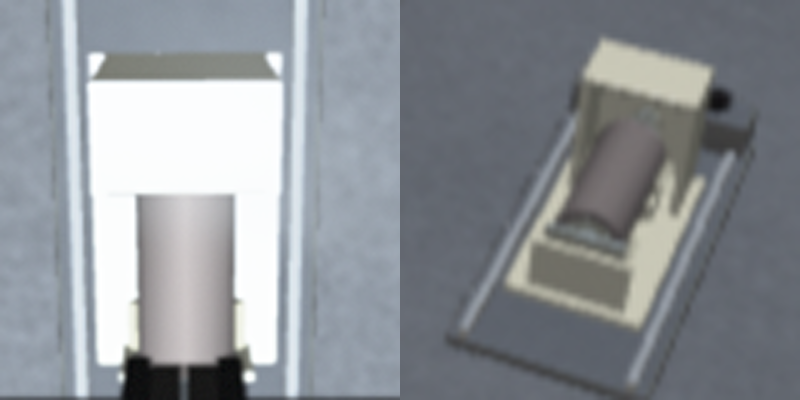

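The cell lies behind the stop under the hood. I'll press its nub end lightly from above to check that it's home.

```bash
python3 -m pendant '[[-0.02,0,0.03,0],[-0.04,-0.0007,0.06,0],[-0.0465,-0.0007,0.09,0],[-0.0465,-0.0007,0.115,0],[-0.0465,-0.0007,0.132,0],[-0.0465,-0.0007,0.142,0],[-0.0465,-0.0007,0.147,0],[-0.0465,-0.0007,0.15,0],[-0.0465,-0.0007,0.151,0],[-0.0465,-0.0007,0.151,0]]' 0.0 12
python3 s.py
python3 -m pendant '[[0,0,0.001,0],[0,0,0.002,0],[0,0,0.003,0],[0,0,0.004,0],[0,0,0.005,0],[0,0,0.0055,0],[0,0,0.006,0],[0,0,0.006,0],[0,0,0.006,0],[0,0,0.006,0]]' 0.0 12
python3 s.py
```

```text
time_s: 51.0
tool_pos: [0.5355, 0.231, 0.0631]
tcp_rot: [-0.168, 0.986, 0.0, 0.0]
force: [-0.5, 0.3, 0.3]
opening: 0.0002
gripper_force: 0.0
t 51.0 dock xyz mm [20.4  0.6 63.1] F dock [-0.4  0.4  0.3] Ty 0.005 grip 0.2 0.0 rot [-0.1675  0.9859  0.0001  0.0003]
time_s: 52.25
tool_pos: [0.5354, 0.2309, 0.0568]
tcp_rot: [-0.167, 0.986, -0.0, 0.0]
force: [0.6, 0.0, 0.3]
opening: 0.0005
gripper_force: 0.0
t 52.25 dock xyz mm [20.2  0.6 56.8] F dock [ 0.6 -0.2  0.3] Ty 0.022 grip 0.5 0.0 rot [-0.1675  0.9859 -0.      0.    ]
```

```bash
python3 -m pendant '[[0,0,0.0003,0],[0,0,0.0006,0],[0,0,0.0009,0],[0,0,0.0012,0],[0,0,0.0015,0],[0,0,0.0015,0],[0,0,0.0015,0],[0,0,0.0015,0],[0,0,0.0015,0],[0,0,0.0015,0]]' 0.0 12
python3 s.py
```

```text
time_s: 53.5
tool_pos: [0.5355, 0.231, 0.0562]
tcp_rot: [-0.167, 0.986, 0.0, 0.0]
force: [-3.8, -2.2, 10.7]
opening: 0.0004
gripper_force: 5.4
t 53.5 dock xyz mm [20.3  0.6 56.2] F dock [-4.3 -0.8 10.7] Ty 1.039 grip 0.4 5.4 rot [-0.1675  0.9859  0.0003  0.0001]
```

```bash
python3 -m pendant '[[0,0,-0.002,0],[0,0,-0.01,0],[0,0,-0.03,0],[0,0,-0.06,0],[0,0,-0.09,0],[0,0,-0.12,0],[0,0,-0.12,0],[0,0,-0.12,0],[0,0,-0.12,0],[0,0,-0.12,0]]' 0.0 12
python3 s.py; python3 - <<'E'
from w import *
st=ctrl.observe()
yaw=np.radians(19.28);u=np.array([np.cos(yaw),np.sin(yaw),0]);v=np.array([-u[1],u[0],0]);B=np.array([.5165,.2237,0])
s=viewer.get_image("scene")
for t in ("cell","cell_nub","cell_flat"):
  for r in place_of(s,t)[:3]:
    q=atz(s,r["at"],.04)-B
    if np.linalg.norm(q[:2])<.1: print(t,round(r["score"],2),np.round([1000*q@u,1000*q@v],1))
print(ctrl.finish_job())
E
```

```text
time_s: 54.75
tool_pos: [0.535, 0.2307, 0.1745]
tcp_rot: [-0.168, 0.986, -0.0, -0.001]
force: [-0.4, -0.0, -0.3]
opening: 0.0004
gripper_force: 0.0
t 54.75 dock xyz mm [ 19.8   0.5 174.5] F dock [-0.3  0.1 -0.3] Ty -0.033 grip 0.4 0.0 rot [-0.1675  0.9859 -0.0003 -0.0006]
cell 0.79 [2.  9.7]
cell_flat 0.87 [-27.2   2.1]
the job is handed in; nothing more can be done
None
```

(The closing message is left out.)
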